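# Load the sprung shaker with sample pots and clear the tray

### The job

Load the shaker: take every sample pot off the aluminium tray and work it down into a free socket of the shaker until it is fully home; the fit is snug, so ease each pot in with a twist rather than forcing it straight down, because the floating deck must never be pressed down hard towards its stops. Then slide (do not lift) the empty tray squarely into the yellow corner marks, and last of all throw the red lever right over, away from you, to start the shaker. Leave the bottle, jar, beaker and blue slide box where they are.

Things in the scene. Friction and masses are not known exactly. Their poses are not given: they have to be found in the camera images.
- potA_mid (a point): Closed sample pot, one of 2 or 3 alike (None if absent): steel body 46 mm wide, 56 mm high, its lowest 5 mm tapered to 40 mm; on it a round ribbed blue lid 60 mm wide, 28 mm high. 84 mm high in all, 0.16 kg, bottom-heavy. Grip it round the lid. This point is on the axis half-way up, 42 mm above the foot; the lid middle is 28 mm higher; z up.
- potB_mid (a point): Closed sample pot, one of 2 or 3 alike (None if absent): steel body 46 mm wide, 56 mm high, its lowest 5 mm tapered to 40 mm; on it a round ribbed blue lid 60 mm wide, 28 mm high. 84 mm high in all, 0.16 kg, bottom-heavy. Grip it round the lid. This point is on the axis half-way up, 42 mm above the foot; the lid middle is 28 mm higher; z up.
- potC_mid (a point): Closed sample pot, one of 2 or 3 alike (None if absent): steel body 46 mm wide, 56 mm high, its lowest 5 mm tapered to 40 mm; on it a round ribbed blue lid 60 mm wide, 28 mm high. 84 mm high in all, 0.16 kg, bottom-heavy. Grip it round the lid. This point is on the axis half-way up, 42 mm above the foot; the lid middle is 28 mm higher; z up.
- socket0 (a point): Centre of the mouth of one of three sockets (silver rings) in the top of the shaker deck, z up, 92 mm above the table. Hole 52 mm wide, 40 mm deep; from 6 mm down, four sprung brass pads (43 mm circle between them) grip the pot all the way: about 40 N to push straight in, far less while turning either way or to and fro. Fully home, the pot's mid-point is 2 mm above this point.
- socket1 (a point): Centre of the mouth of one of three sockets (silver rings) in the top of the shaker deck, z up, 92 mm above the table. Hole 52 mm wide, 40 mm deep; from 6 mm down, four sprung brass pads (43 mm circle between them) grip the pot all the way: about 40 N to push straight in, far less while turning either way or to and fro. Fully home, the pot's mid-point is 2 mm above this point.
- socket2 (a point): Centre of the mouth of one of three sockets (silver rings) in the top of the shaker deck, z up, 92 mm above the table. Hole 52 mm wide, 40 mm deep; from 6 mm down, four sprung brass pads (43 mm circle between them) grip the pot all the way: about 40 N to push straight in, far less while turning either way or to and fro. Fully home, the pot's mid-point is 2 mm above this point.
- deck (a joint): How far the shaker's floating deck (215 x 215 x 48 mm, on springs) is pressed down, m: about 0 at rest, about 4 N per mm, plus 0.4 mm for each pot standing in it; it must stay under 7 mm. The sockets go down with it. The lid of a seated pot clears it by 16 mm.
- tray: Loose aluminium tray, 180 mm (its x) by 220 mm (its y), 22 mm high, walls and floor 4 mm thick, 0.5 kg; origin at the centre of its underside.
- bay_mid (a point): Centre, on the table top, of the four yellow corner marks in which the empty tray belongs; x and y along the directions that the tray's own x and y should have.
- run (a joint): Red toggle lever on the grey console at the robot's side of the shaker: 0 as it leans towards the robot (off), up to 1.0 rad leaning away (on), upright half-way; stays where it is left.
- run_tip (a point): Tip (centre of the end) of the red lever; the lever is 70 mm long and swings in the plane of the shaker's x and z.
- shaker: The shaker: base 230 x 230 mm with a 90 x 130 mm console on its -x side (console centre 150 mm from the middle, top 30 mm up); origin at the centre of the underside of the main base; x points from console to deck.
- reagent: Amber glass jar, 64 mm wide, 150 mm high; leave alone.
- washbottle: White wash bottle, 70 mm wide, 160 mm high; leave alone.
- beaker: Glass beaker, 70 mm wide, 90 mm high; leave alone.
- slidebox: Blue slide box 100 x 170 x 35 mm; leave alone.

How it is judged (in metres and radians):
On the way, in this order (a step that is already met when the one before it is completed fails the run):
1. every pot is fully home in a socket of the shaker (((z of potA_mid in the frame of socket0 between -0.004 and 0.005 m and horizontal distance between potA_mid and socket0 below 0.005 m and angle between potA_mid's own z axis and vertical below 0.08 rad) or (z of potA_mid in the frame of socket1 between -0.004 and 0.005 m and horizontal distance between potA_mid and socket1 below 0.005 m and angle between potA_mid's own z axis and vertical below 0.08 rad) or (z of potA_mid in the frame of socket2 between -0.004 and 0.005 m and horizontal distance between potA_mid and socket2 below 0.005 m and angle between potA_mid's own z axis and vertical below 0.08 rad)) and ((z of potB_mid in the frame of socket0 between -0.004 and 0.005 m and horizontal distance between potB_mid and socket0 below 0.005 m and angle between potB_mid's own z axis and vertical below 0.08 rad) or (z of potB_mid in the frame of socket1 between -0.004 and 0.005 m and horizontal distance between potB_mid and socket1 below 0.005 m and angle between potB_mid's own z axis and vertical below 0.08 rad) or (z of potB_mid in the frame of socket2 between -0.004 and 0.005 m and horizontal distance between potB_mid and socket2 below 0.005 m and angle between potB_mid's own z axis and vertical below 0.08 rad)) and ((z of potC_mid in the frame of socket0 between -0.004 and 0.005 m and horizontal distance between potC_mid and socket0 below 0.005 m and angle between potC_mid's own z axis and vertical below 0.08 rad) or (z of potC_mid in the frame of socket1 between -0.004 and 0.005 m and horizontal distance between potC_mid and socket1 below 0.005 m and angle between potC_mid's own z axis and vertical below 0.08 rad) or (z of potC_mid in the frame of socket2 between -0.004 and 0.005 m and horizontal distance between potC_mid and socket2 below 0.005 m and angle between potC_mid's own z axis and vertical below 0.08 rad))), for 0.2 s.
2. the empty tray lies squarely in the yellow corner marks (horizontal distance between tray and bay_mid below 0.02 m and angle between the x axis of tray and the x axis of bay_mid, either way round below 0.17 rad and height (world z) of tray below 0.008 m), for 0.2 s.
3. the lever is thrown over (value of joint run above 0.85 rad), for 0.2 s.
At the end, for the whole second after the job is handed in: Every pot present upright in a socket, foot within 3 mm of its floor and 5 mm of its axis; tray flat on the table, centre within 20 mm of the centre of the marks and square within 0.17 rad; lever past 0.85 rad; deck released (under 4 mm) and tray at rest (all of step 1 and all of step 2 and value of joint run above 0.85 rad and linear speed of tray below 0.02 m/s and value of joint deck below 0.004 m); the robot touches nothing.
It fails at once if the shaker's floating deck is pressed down 7 mm or more (value of joint deck above 0.007 m).
It fails at once if the tray is lifted off the table (height (world z) of tray above 0.02 m).
It fails at once if something else on the bench is moved (distance of any of reagent, washbottle, beaker, slidebox from where it was at the start of the episode above 0.03 m).
Of potA, potB, potC only 2 to 3 are there at a start; the rules pass over those that are not, and their reading is None.
At some moment in a run one of tray may be knocked a few centimetres aside while the robot is not near it.
It also fails if it takes over 210 s, if anything falls off the work surface, if the arm or the gripper's body presses on something with over 40 N, if the wrist force passes 120 N, or if a joint passes its speed limit or range.

### The arm

A 6-joint arm with a two-finger parallel gripper is mounted at the origin on the work surface. World frame = base frame: x ahead of the robot, y to its left, z up, the work surface at z = 0. Lengths are in mm, angles in rad, forces in N, time in s.
With the tool pointing down it reaches from about 275 to 875 mm from the base axis. Payload 12.5 kg.
Tool frame: the origin (TCP) lies between the finger pads; the fingertips stand env.nose_length ahead of it and the grasp point (between the pads) is the TCP (env.nose_length is the distance from the TCP to the fingertips, in mm); z points along the fingers, y is the line along which they close (so a half turn about z gives the same grasp; the last joint's range is limited). The gripper opens to 85 mm and grips with 20 to 120 N. Pads are 22 mm wide; open, the fingers measure 114 mm over their backs; the gripper's body (76 mm by 85 mm) begins 54 mm behind the grasp point. The pads swing forward as they close: fully open they stand 13 mm farther back than shut.
Start: joints at [-1.397, 0.351, 1.652, -0, 1.139, -0.085], TCP at [140.777, -531.664, 250.29] pointing down, gripper open.
Joint ranges: [-2.75, 2.75], [-0.79, 2.1], [0.01, 2.65], [-1.57, 4.71], [0.07, 3.14], [-2.87, 2.87]. Speed limits (rad/s): [2.22, 2.22, 2.79, 3.14, 3.14, 3.14].

### API

Orientations are given as a unit quaternion [x, y, z, w].
In Python, from rig import env, cams gives the robot as it stands.
- The arm moves only by the tool step_arm, never from a script. Its argument "targets" is one flat list of numbers, 5 for each row, row after row: the opening, from -1 (shut) to 1 (fully open), then the shift along the world's x, y, z scaled (see below), then the turn about the world's z scaled (see below). In form: [jaw, tx, ty, tz, spin, jaw, tx, ty, tz, spin, ...]. A call has 1 to 8 rows; each row shifts and turns the commanded pose from where the row before left it; what a row does not reach is not made up. The controller multiplies each number of a shift by 3 cm and each number of a turn by pi rad. A row lasts 1/12 s, in which the tool goes at most 41.7 mm and 7.16 degrees, less where a joint would pass 70% of its speed; a pose out of reach is approached as far as the arm can. A call with a number of a shift or a turn outside -1 to 1 is refused whole. A call with a gripper value outside its range is refused whole. The fingers move at their own pace and stop on an object; "newtons" is the grip in N (left out, the last holds). Time passes only in rows, so rows that do not move let the fingers close. It gives the time, the measured TCP pose, the force, the opening and the grip force at its end, in the units of the state.
- env.sense(): the state, without advancing time (a new reading comes with each control period).
- cams.get_image(name): name is "side" or "top"; returns a dict with "pixels" (480x640x3 uint8, red, green, blue), "vfov" (degrees; the focal length in pixels is half the picture's height over the tangent of half this angle, whatever the lens; pixels are square), "cx", "cy" (the principal point, pixels), "dist" ([k1, k2, p1, p2, k3] as OpenCV has them; the pictures are not rectified), "rvec" (rotation vector, rad) and "tvec" (3), from world to camera coordinates, as OpenCV has them. Camera axes: x right, y down, z forward; pixel columns grow to the right and rows downward; lengths in mm; the calibration is good to about 2 mm. A picture is of the moment at which its call begins. There is no depth.
- env.job_done(): hands the job in; it is judged then, once.
The state is a dict: "t": time; "qpos": joint angles; "qvel": joint speeds; "tau": joint torques, N m; "tool_pos": TCP position; "orientation": TCP orientation; "ft_force": force on the tool from outside, world axes, zero at the start; "wrist_torque": the same for the moment, N m; "opening": opening from 0.0 (shut) to 1.0 (fully open); "gripper_force": force on a finger pad.
Only numpy, scipy, OpenCV 4.12 (cv2) and the standard library are available. Lean on these libraries where they do the work, as an engineer would, in place of code of your own. Each camera call takes 0.05 s, during which the arm holds its last target. There are 200 camera calls.

## Working session

There is one attempt and no reset: what is moved stays moved. The work goes in short steps, Python scripts to look and compute and a tool call to move; the robot and the scene stay as the last step left them, time stands still between calls to the robot, and variables do not carry over. Pictures are saved under pics/ and viewed, at most 14 in all, crops included, and the job is handed in when it is done.

Besides the shell and the picture viewer there is one more tool, called after "Call:" by a JSON object that holds its "name" and its "arguments". step_arm: Moves the arm, as the interface text tells. Its arguments: {"type":"object","properties":{"targets":{"type":"array"},"newtons":{"type":"number"}},"required":["targets"]}

```bash
ls; mkdir -p pics
cat > h.py <<'E'
import numpy as np, cv2
from rig import env, cams
def shot(n,fn=None):
    d=cams.get_image(n)
    if fn: cv2.imwrite('pics/'+fn,cv2.cvtColor(np.asarray(d['pixels']),cv2.COLOR_RGB2BGR))
    return d
def KD(d):
    f=240/np.tan(np.radians(d['vfov'])/2)
    return np.array([[f,0,d['cx']],[0,f,d['cy']],[0,0,1.]]),np.array(d['dist'],float)
def ray(d,uv,z):
    "world point on plane z for pixels uv"
    K,D=KD(d);R=cv2.Rodrigues(np.array(d['rvec'],float))[0];t=np.array(d['tvec'],float).ravel()
    p=cv2.undistortPoints(np.array(uv,float).reshape(-1,1,2),K,D).reshape(-1,2)
    w=np.c_[p,np.ones(len(p))]@R; c=-R.T@t
    return c+w*((z-c[2])/w[:,2])[:,None]
def proj(d,P):
    K,D=KD(d)
    return cv2.projectPoints(np.array(P,float).reshape(-1,3),np.array(d['rvec'],float),np.array(d['tvec'],float),K,D)[0].reshape(-1,2)
def cam(d):
    return -cv2.Rodrigues(np.array(d['rvec'],float))[0].T@np.array(d['tvec'],float).ravel()
E
python3 - <<'E'
from h import *
for n in('top','side'):
    d=shot(n,n+'1.png');print(n,cam(d),d['vfov'],d['dist'])
print(env.sense(),env.nose_length)
E
```

```text
pics
top [ 274.49289155   40.67402735 1485.91453355] 42.06447764316911 [-0.20896548  0.          0.          0.          0.        ]
side [483.02317326 981.14081681 967.10695888] 43.93076863591442 [-0.02331845  0.          0.          0.          0.        ]
{'t': 0.1, 'qpos': array([-1.39657014e+00,  3.51187470e-01,  1.65236516e+00, -4.60531841e-06,
        1.13910377e+00, -8.45978192e-02]), 'qvel': array([ 0.00075513, -0.0024156 , -0.00332897, -0.00024893, -0.00080552,
       -0.00088161]), 'tau': array([ 3.89595361e-04, -5.06832683e+01, -2.91874677e+01, -6.51788059e-05,
        2.67670883e-03,  2.43982277e-05]), 'tool_pos': array([ 140.74501199, -531.39529895,  249.8075206 ]), 'orientation': array([ 9.91637682e-01,  1.29052023e-01, -2.59161761e-05, -5.31243117e-04]), 'ft_force': array([-0.34440486,  0.17503058, -0.07544543]), 'wrist_torque': array([-0.04360375, -0.02491261,  0.02591527]), 'gripper_force': 0.0, 'opening': 1.0008303461097345} 19.0
```

View pics/top1.png

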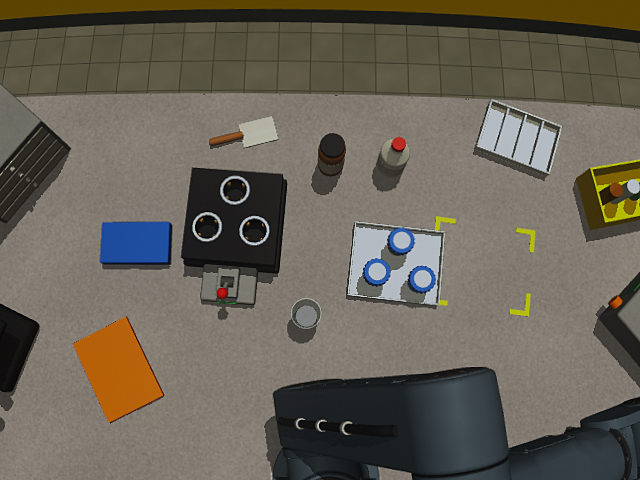

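View pics/side1.png

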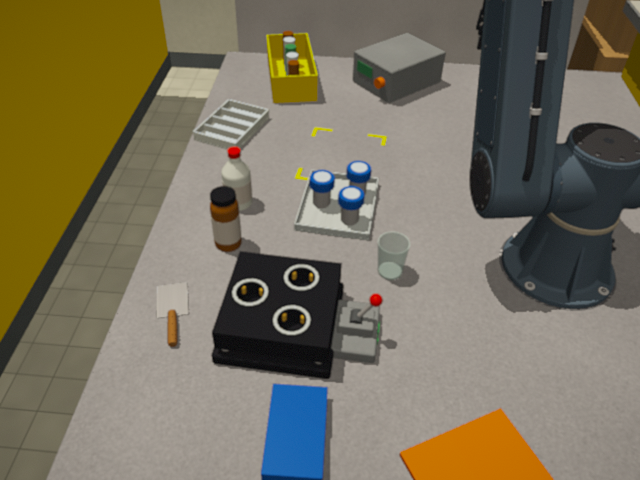

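```bash
cat > m.py <<'E'
from h import *
def comps(m,lo,hi):
    n,_,s,c=cv2.connectedComponentsWithStats(m.astype(np.uint8))
    return [(c[i],s[i]) for i in range(1,n) if lo<=s[i][4]<=hi]
def hull_circ(m,box,d,z,lo=60):
    out=[]
    cs,_=cv2.findContours(m.astype(np.uint8),cv2.RETR_EXTERNAL,cv2.CHAIN_APPROX_NONE)
    for c in cs:
        x,y,w,h=cv2.boundingRect(c)
        if cv2.contourArea(c)<lo or not(box[0]<x+w/2<box[1] and box[2]<y+h/2<box[3]):continue
        P=ray(d,c.reshape(-1,2),z)[:,:2]
        (a,b),r=cv2.minEnclosingCircle(P.astype(np.float32))
        out.append((round(a,1),round(b,1),round(r,1),cv2.boundingRect(c)))
    return out
E
python3 - <<'E'
from m import *
B={'top':((170,290,165,275),(340,450,220,310)),'side':((215,345,250,350),(295,385,150,240))}
for n in('top','side'):
    d=shot(n);p=d['pixels'];hsv=cv2.cvtColor(p,cv2.COLOR_RGB2HSV);H,S,V=[hsv[...,i].astype(int) for i in range(3)]
    blue=(H>100)&(H<125)&(S>140)
    print(n,'lids',hull_circ(blue,B[n][1],d,88))
    mk=np.zeros_like(blue);b=B[n][1];mk[b[2]:b[3],b[0]:b[1]]=1
    # white disc inside blue: fill holes
    f=cv2.findContours(blue.astype(np.uint8),cv2.RETR_CCOMP,cv2.CHAIN_APPROX_NONE)
    for c,h in zip(f[0],f[1][0]):
        if h[3]>=0 and cv2.contourArea(c)>20:
            P=ray(d,c.reshape(-1,2),88)[:,:2];e=cv2.minEnclosingCircle(P.astype(np.float32));print(' hole',np.round(e[0],1),round(e[1],1))
    ring=(V>170)&(S<60)
    print(' rings',hull_circ(ring,B[n][0],d,92))
    red=((H<6)|(H>174))&(S>180)&(V>120)
    print(' red',[(np.round(c,1),s[:]) for c,s in comps(red,10,900)])
    yel=(H>24)&(H<34)&(S>150)&(V>120)
    cs,_=cv2.findContours(yel.astype(np.uint8),cv2.RETR_EXTERNAL,cv2.CHAIN_APPROX_NONE)
    for c in cs:
        x,y,w,h=cv2.boundingRect(c)
        if cv2.contourArea(c)>5 and (300<y+200*(n=='top')) and w<40:
            print(' yel',(x,y,w,h),np.round(ray(d,cv2.approxPolyDP(c,1.5,True).reshape(-1,2),0)[:,:2]).tolist())
d=shot('top')
print('tray',np.round(ray(d,[[355,223],[443,232],[439,306],[347,296]],22),0)[:,:2])
print('base/deck',np.round(ray(d,[[191,168],[286,179],[279,271],[183,262]],92),0)[:,:2])
E
```

```text
top lids [(460.3, -210.3, 31.3, (408, 266, 28, 27)), (474.8, -107.1, 32.0, (363, 258, 27, 28)), (548.0, -162.8, 32.0, (387, 228, 28, 27))]
 hole [ 460.8 -212.1] 22.9
 hole [ 476.5 -108. ] 22.5
 hole [ 549.8 -165.6] 22.8
 rings [(566.4, 173.0, 33.6, (240, 216, 29, 29)), (573.7, 283.2, 33.6, (193, 212, 28, 29)), (661.4, 221.1, 33.4, (221, 177, 28, 27))]
 red [(array([398.7, 143.2]), array([392, 137,  14,  13, 135], dtype=int32)), (array([221.6, 292.2]), array([217, 288,  10,  10,  78], dtype=int32))]
 yel (440, 300, 8, 6) [[421.0, -271.0], [411.0, -271.0], [409.0, -285.0], [418.0, -288.0]]
 yel (510, 293, 21, 24) [[436.0, -498.0], [439.0, -487.0], [395.0, -481.0], [399.0, -445.0], [390.0, -445.0], [382.0, -491.0]]
 yel (516, 228, 19, 24) [[601.0, -471.0], [591.0, -471.0], [589.0, -502.0], [584.0, -507.0], [544.0, -500.0], [544.0, -510.0], [597.0, -516.0]]
 yel (435, 216, 21, 15) [[595.0, -262.0], [593.0, -272.0], [616.0, -275.0], [611.0, -310.0], [621.0, -313.0], [628.0, -265.0]]
 yel (618, 180, 10, 5) [[737.0, -791.0], [728.0, -763.0], [726.0, -774.0]]
 yel (635, 178, 5, 5) [[744.0, -816.0], [733.0, -827.0], [744.0, -828.0]]
side lids [(473.9, -92.3, 43.3, (339, 186, 25, 24)), (550.3, -145.7, 41.9, (310, 171, 25, 22)), (461.3, -192.5, 41.9, (347, 162, 24, 21))]
 rings [(572.4, 282.2, 33.8, (274, 306, 36, 28)), (660.7, 221.5, 33.8, (233, 279, 35, 26)), (565.4, 172.3, 33.8, (284, 265, 34, 25))]
 red [(array([233.5, 150.7]), array([228, 147,  12,   9,  87], dtype=int32)), (array([375.5, 299.2]), array([370, 294,  12,  11, 104], dtype=int32))]
tray [[ 602.  -63.]
 [ 583. -277.]
 [ 404. -264.]
 [ 426.  -45.]]
base/deck [[713. 327.]
 [689. 102.]
 [473. 113.]
 [489. 333.]]
```

Run:
```python
import cv2
a=cv2.imread('pics/top1.png')[150:330,170:450]; cv2.imwrite('pics/topc.png',cv2.resize(a,None,fx=2.8,fy=2.8,interpolation=cv2.INTER_CUBIC))
```

```text
(no output)
```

View pics/topc.png

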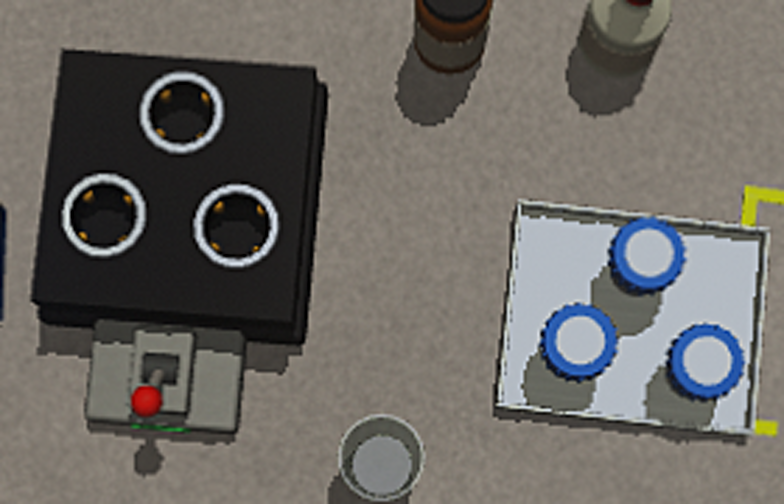

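The top view shows three lids at px (401,240), (377,271), (422,279), rings at (235,190), (207,226), (255,231), and the lever tip at (222,292). The yellow marks centre near (483,262). The ring positions agree between views to 1 mm. I'll go to the far pot first.

Call:
{"name": "step_arm", "arguments": {"targets": [1, 1, 0.9, 0, 0, 1, 1, 0.9, 0, 0, 1, 1, 0.9, 0, 0, 1, 1, 0.9, 0, 0, 1, 1, 0.9, 0, 0, 1, 1, 0.9, 0, 0, 1, 1, 0.9, 0, 0, 1, 1, 0.9, 0, 0], "newtons": 40}}

```text
t: 0.92
tool_pos: [381.9, -314.1, 250.4]
orientation: [0.992, 0.129, 0.0, 0.0]
ft_force: [1.0, -1.6, 0.6]
opening: 1.003
gripper_force: 0.0
```

Call:
{"name": "step_arm", "arguments": {"targets": [1, 1, 0.9, 0, 0, 1, 1, 0.9, 0, 0, 1, 1, 0.9, 0, 0, 1, 1, 0.9, 0, 0, 1, 1, 0.9, 0, 0, 1, 0.6, 0.5, 0, 0, 1, 0, 0, 0, 0]}}

```text
t: 1.5
tool_pos: [551.3, -162.6, 249.9]
orientation: [0.991, 0.131, 0.0, -0.0]
ft_force: [0.9, 0.0, -0.5]
opening: 1.004
gripper_force: 0.0
```

Call:
{"name": "step_arm", "arguments": {"targets": [1, -0.05, -0.07, -1, 0, 1, 0, 0, -1, 0, 1, 0, 0, -1, 0, 1, 0, 0, -1, 0, 1, 0, 0, -1, 0, 1, 0, 0, -0.8, 0, 1, 0, 0, 0, 0]}}

```text
t: 2.08
tool_pos: [544.5, -167.3, 72.0]
orientation: [0.992, 0.129, -0.003, -0.002]
ft_force: [-1.3, 0.3, -0.1]
opening: 1.002
gripper_force: 0.0
```

Call:
{"name": "step_arm", "arguments": {"targets": [-1, 0, 0, 0, 0, -1, 0, 0, 0, 0, -1, 0, 0, 0, 0, -1, 0, 0, 0, 0, -1, 0, 0, 0, 0, -1, 0, 0, 0, 0]}}

```text
t: 2.58
tool_pos: [548.3, -168.2, 78.3]
orientation: [0.992, 0.129, 0.001, 0.001]
ft_force: [-0.7, 0.3, 7.0]
opening: 0.69
gripper_force: 43.2
```

Call:
{"name": "step_arm", "arguments": {"targets": [-1, 0, 0, 0.5, 0, -1, 0, 0, 1, 0, -1, 0, 0, 1, 0, -1, 0, 0, 1, 0, -1, 0, 0, 1, 0, -1, 0, 0, 0.5, 0, -1, 0, 0, 0, 0, -1, 0, 0, 0, 0]}}

```text
t: 3.25
tool_pos: [547.3, -167.8, 227.0]
orientation: [0.992, 0.129, 0.001, 0.0]
ft_force: [0.5, 0.4, -2.3]
opening: 0.688
gripper_force: 43.7
```

Run:
```python
from h import *
s=env.sense();print(s['tool_pos'],s['ft_force'],s['opening'],s['gripper_force'],s['qpos'])
d=shot('side','s2.png');t=shot('top','t2.png')
a=cv2.imread('pics/s2.png')[60:260,230:430];b=cv2.imread('pics/t2.png')[180:380,330:530]
cv2.imwrite('pics/c2.png',cv2.resize(np.hstack([a,b]),None,fx=2,fy=2,interpolation=cv2.INTER_CUBIC))
```

```text
[ 547.31206045 -167.82441124  227.02890933] [ 0.5227801   0.4116094  -2.29341457] 0.6881342279321538 43.73224139213562 [-3.78828387e-01  4.14946736e-01  1.61822513e+00 -5.37069817e-05
  1.10659350e+00  9.33170134e-01]
```

View pics/c2.png

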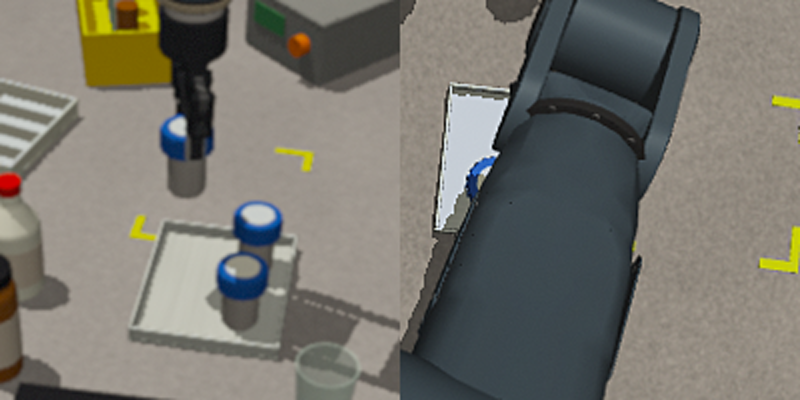

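Call:
{"name": "step_arm", "arguments": {"targets": [-1, 0.1, 0.9, 0, 0, -1, 0.2, 0.9, 0, 0, -1, 0.2, 1, 0, 0, -1, 0.2, 1, 0, 0, -1, 0.2, 1, 0, 0, -1, 0.3, 1, 0, 0, -1, 0.3, 1, 0, 0, -1, 0.3, 1, 0, 0]}}

```text
t: 4.02
tool_pos: [600.9, 67.7, 224.6]
orientation: [0.992, 0.129, -0.001, -0.0]
ft_force: [0.2, -1.2, -1.9]
opening: 0.69
gripper_force: 43.8
```

Call:
{"name": "step_arm", "arguments": {"targets": [-1, 0.4, 1, 0, 0, -1, 0.4, 1, 0, 0, -1, 0.4, 1, 0, 0, -1, 0.4, 1, 0, 0, -1, 0.4, 0.9, -0.5, 0, -1, 0, 0.2, -0.5, 0, -1, 0, 0, 0, 0, -1, 0, 0, 0, 0]}}

```text
t: 4.68
tool_pos: [660.2, 218.7, 194.1]
orientation: [0.992, 0.129, -0.002, 0.0]
ft_force: [-0.0, -0.8, -1.7]
opening: 0.693
gripper_force: 43.8
```

Run:
```python
from h import *
s=env.sense();print(s['tool_pos'],s['ft_force'],s['opening'],s['gripper_force'],s['qpos'])
d=shot('side','s3.png');t=shot('top','t3.png')
print(proj(d,[[661,221.3,92],s['tool_pos']]),proj(t,[[661,221.3,92],s['tool_pos']]))
a=cv2.imread('pics/s3.png')[150:350,150:350];b=cv2.imread('pics/t3.png')[120:320,140:340]
cv2.imwrite('pics/c3.png',cv2.resize(np.hstack([a,b]),None,fx=2,fy=2,interpolation=cv2.INTER_CUBIC))
```

```text
[660.23809991 218.73692779 194.05205698] [-0.005543   -0.7570669  -1.67541759] 0.6925419170198491 43.75109016895294 [ 2.53123758e-01  6.72298529e-01  1.27804925e+00 -3.32971995e-04
  1.19559057e+00  1.56474963e+00]
[[249.56827385 291.30582882]
 [246.93981183 253.2902927 ]] [[234.50545663 189.79281318]
 [230.15935086 177.47489838]]
```

View pics/c3.png

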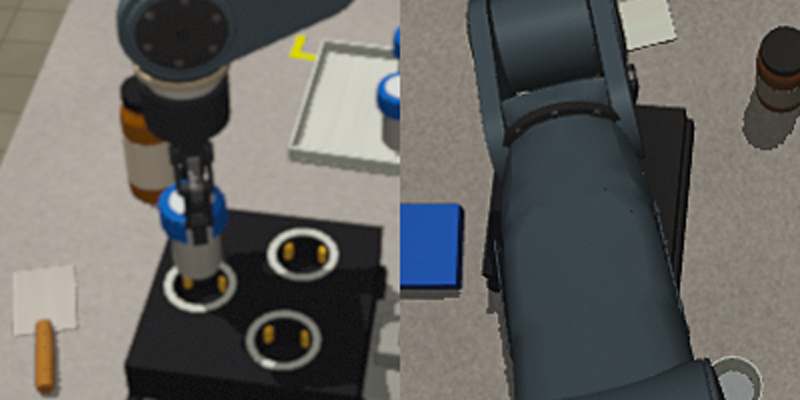

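```bash
cat > inhand.py <<'E'
from h import *
s=env.sense();d=shot('side');p=cv2.cvtColor(d['pixels'],cv2.COLOR_RGB2HSV).astype(int)
x,y,z=s['tool_pos']
print(s['tool_pos'],s['ft_force'])
for dz in(-55,-48,-40,-32):
    u,v=proj(d,[[x,y,z+dz]])[0]; l=proj(d,[[x+23,y,z+dz]])[0][0];r=proj(d,[[x-23,y,z+dz]])[0][0]
    row=d['pixels'][int(round(v)),int(u)-26:int(u)+27].astype(int)
    print(dz,round(u,1),round(v,1),'pred edges',round(l,1),round(r,1),'V:',int(u)-26,row.sum(1).tolist())
E
python3 inhand.py
```

```text
[661.2483051  218.08992881 196.51476833] [ 0.10793217  0.14331523 -1.16024179]
-55 248.2 272.7 pred edges 236.2 260.2 V: 222 [486, 484, 488, 487, 491, 492, 494, 496, 494, 443, 301, 137, 119, 200, 250, 251, 249, 263, 267, 275, 279, 281, 282, 285, 285, 278, 282, 281, 280, 283, 277, 276, 262, 253, 249, 236, 221, 183, 129, 112, 101, 106, 103, 103, 116, 101, 106, 106, 105, 108, 95, 101, 108]
-48 248.0 270.1 pred edges 235.9 260.0 V: 221 [498, 501, 499, 496, 497, 499, 502, 498, 499, 503, 502, 444, 303, 165, 195, 232, 239, 240, 249, 240, 226, 230, 268, 274, 230, 139, 86, 94, 112, 118, 111, 133, 200, 249, 269, 254, 235, 210, 175, 128, 109, 101, 106, 108, 100, 106, 113, 109, 98, 109, 104, 101, 105]
-40 247.7 267.2 pred edges 235.6 259.8 V: 221 [492, 489, 488, 490, 493, 493, 498, 498, 502, 506, 504, 486, 397, 252, 160, 149, 146, 149, 142, 150, 162, 201, 254, 281, 227, 118, 58, 78, 81, 77, 66, 117, 224, 280, 251, 199, 205, 207, 161, 115, 101, 102, 114, 102, 104, 104, 102, 102, 109, 110, 105, 99, 111]
-32 247.4 264.2 pred edges 235.3 259.6 V: 221 [494, 495, 493, 492, 493, 495, 494, 496, 481, 447, 378, 250, 155, 147, 152, 143, 149, 146, 154, 146, 165, 200, 240, 243, 180, 101, 71, 79, 80, 77, 76, 135, 231, 279, 241, 163, 135, 147, 133, 130, 114, 110, 107, 111, 112, 104, 102, 106, 107, 108, 105, 111, 103]
```

Call:
{"name": "step_arm", "arguments": {"targets": [-1, -0.08, 0.07, -0.3, 0, -1, 0, 0, -0.4, 0, -1, 0, 0, -0.3, 0, -1, 0, 0, -0.1, 0.03, -1, 0, 0, -0.05, 0.035, -1, 0, 0, -0.05, 0.035, -1, 0, 0, -0.05, 0.035]}}

```text
t: 5.42
tool_pos: [659.0, 220.8, 157.8]
orientation: [0.941, 0.337, -0.0, 0.0]
ft_force: [2.9, -2.7, 0.3]
opening: 0.689
gripper_force: 43.7
```

```bash
python3 inhand.py | head -3;  python3 -c "
from h import *;shot('side','s4.png')
cv2.imwrite('pics/c4.png',cv2.resize(cv2.imread('pics/s4.png')[180:380,190:390],None,fx=2.5,fy=2.5))"
```

```text
[659.02074854 220.81608995 157.76722427] [ 2.92452738 -2.68500177  0.33711267]
-55 250.3 287.5 pred edges 238.6 262.1 V: 224 [506, 506, 452, 310, 151, 96, 108, 94, 191, 401, 553, 613, 593, 479, 308, 229, 244, 262, 269, 274, 271, 266, 263, 270, 280, 279, 278, 284, 289, 282, 278, 270, 272, 266, 256, 244, 230, 192, 188, 274, 358, 390, 354, 251, 107, 51, 68, 64, 81, 84, 102, 105, 95]
-48 250.1 285.1 pred edges 238.3 261.9 V: 224 [510, 511, 498, 424, 255, 114, 101, 106, 94, 130, 283, 481, 584, 563, 412, 252, 199, 192, 195, 191, 185, 172, 160, 167, 172, 178, 180, 182, 201, 232, 257, 275, 254, 211, 165, 171, 186, 225, 321, 390, 386, 317, 206, 101, 54, 66, 85, 104, 107, 103, 110, 109, 109]
```

View pics/c4.png

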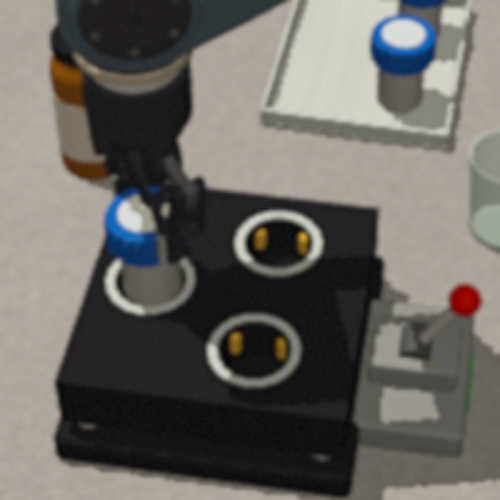

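The foot has entered the ring, roughly centred. I'll ease it in with a twist.

Call:
{"name": "step_arm", "arguments": {"targets": [-1, 0, 0, -0.05, 0.035, -1, 0, 0, -0.05, 0.035, -1, 0, 0, -0.05, 0.035, -1, 0, 0, -0.05, 0.035, -1, 0, 0, -0.05, 0.035, -1, 0, 0, -0.05, 0.035]}}

```text
t: 6.02
tool_pos: [660.8, 220.9, 150.9]
orientation: [0.783, 0.622, 0.002, 0.002]
ft_force: [5.7, -1.8, 5.3]
opening: 0.689
gripper_force: 46.0
```

```bash
python3 inhand.py | head -1
```

```text
[660.83958309 220.85287337 150.88529973] [ 5.70454393 -1.76132532  5.31490869]
```

Call:
{"name": "step_arm", "arguments": {"targets": [-1, 0.03, 0, 0, -0.035, -1, 0, 0, -0.05, -0.035, -1, 0, 0, -0.05, -0.035, -1, 0, 0, -0.05, -0.035, -1, 0, 0, -0.05, -0.035, -1, 0, 0, -0.05, -0.035, -1, 0, 0, -0.05, -0.035, -1, 0, 0, -0.05, -0.035]}}

```text
t: 6.73
tool_pos: [660.0, 220.6, 139.1]
orientation: [0.974, 0.225, 0.0, 0.001]
ft_force: [-2.1, 0.5, 1.9]
opening: 0.691
gripper_force: 46.1
```

Call:
{"name": "step_arm", "arguments": {"targets": [-1, 0, 0, 0, 0.035, -1, 0, 0, -0.05, 0.035, -1, 0, 0, -0.05, 0.035, -1, 0, 0, -0.05, 0.035, -1, 0, 0, -0.05, 0.035, -1, 0, 0, -0.05, 0.035, -1, 0, 0, -0.03, 0.035, -1, 0, 0, -0.03, 0.035]}}

```text
t: 7.4
tool_pos: [661.7, 221.0, 130.7]
orientation: [0.783, 0.622, 0.002, 0.001]
ft_force: [6.1, 0.0, 1.7]
opening: 0.69
gripper_force: 46.4
```

Call:
{"name": "step_arm", "arguments": {"targets": [-1, 0, 0, -0.03, 0.035, -1, 0, 0, -0.03, 0.035, -1, 0, 0, -0.03, 0.035]}}

```text
t: 7.65
tool_pos: [662.0, 221.5, 128.2]
orientation: [0.67, 0.742, 0.003, 0.002]
ft_force: [15.5, 2.3, -0.9]
opening: 0.688
gripper_force: 45.6
```

Call:
{"name": "step_arm", "arguments": {"targets": [-1, 0.04, -0.02, 0, -0.035, -1, 0, 0, -0.02, -0.035, -1, 0, 0, -0.03, -0.035, -1, 0, 0, -0.03, -0.035]}}

```text
t: 7.98
tool_pos: [661.7, 220.4, 125.2]
orientation: [0.819, 0.574, 0.001, 0.001]
ft_force: [-1.7, -2.1, 6.1]
opening: 0.687
gripper_force: 46.2
```

Call:
{"name": "step_arm", "arguments": {"targets": [-1, 0, 0, -0.03, -0.035, -1, 0, 0, -0.03, -0.035]}}

```text
t: 8.15
tool_pos: [661.5, 220.5, 123.9]
orientation: [0.877, 0.481, 0.001, 0.0]
ft_force: [-3.7, 0.2, 9.2]
opening: 0.688
gripper_force: 46.9
```

Call:
{"name": "step_arm", "arguments": {"targets": [-1, 0, 0, -0.02, -0.035, -1, 0, 0, -0.02, -0.035]}}

```text
t: 8.32
tool_pos: [661.1, 220.6, 123.0]
orientation: [0.924, 0.382, 0.0, 0.0]
ft_force: [-2.8, -2.9, 12.7]
opening: 0.692
gripper_force: 47.0
```

```bash
cat > seat.py <<'E'
from m import *
import sys
s=env.sense();print(s['tool_pos'],s['ft_force'],s['qpos'][5])
d=shot('side',sys.argv[1]+'.png')
cv2.imwrite('pics/c'+sys.argv[1]+'.png',cv2.resize(cv2.imread('pics/'+sys.argv[1]+'.png')[180:380,190:390],None,fx=2.5,fy=2.5))
hsv=cv2.cvtColor(d['pixels'],cv2.COLOR_RGB2HSV).astype(int);H,S,V=[hsv[...,i] for i in range(3)]
wh=(V>150)&(S<60);print('discs/rings z92',hull_circ(wh,(215,345,235,350),d,92,40));print(' z136',hull_circ(wh,(215,345,235,350),d,136,40))
E
python3 seat.py s5
```

```text
[661.06244122 220.61952148 123.02364506] [-2.75027588 -2.91979473 12.71094517] 1.042867290266307
discs/rings z92 [(678.4, 241.3, 20.9, (232, 292, 14, 14)), (674.5, 187.6, 18.8, (237, 272, 16, 14)), (564.9, 175.0, 34.5, (284, 266, 35, 18)), (498.8, 159.4, 610.8, (47, 135, 593, 345))]
 z136 [(668.5, 278.5, 19.8, (232, 292, 14, 14)), (664.9, 227.5, 17.8, (237, 272, 16, 14)), (560.8, 215.5, 32.8, (284, 266, 35, 18)), (498.0, 200.7, 580.0, (47, 135, 593, 345))]
```

View pics/cs5.png

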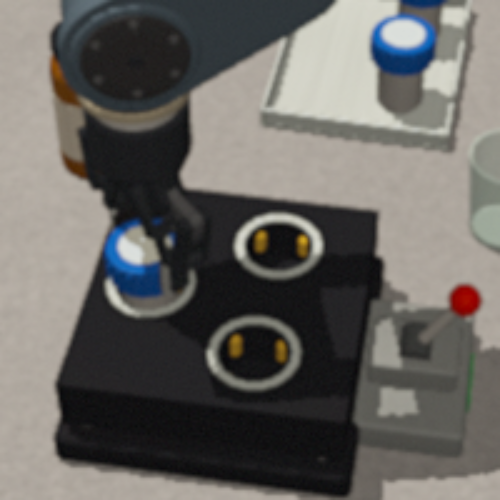

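It's seated: the force now follows the deck spring at about 4 N/mm and the height matches. Next I ease off, release and rise.

Call:
{"name": "step_arm", "arguments": {"targets": [-1, 0, 0, 0.1, 0, 1, 0, 0, 0, 0, 1, 0, 0, 0, 0, 1, 0, 0, 0, 0, 1, 0, 0, 0.3, 0, 1, 0, 0, 0.5, 0, 1, 0, 0, 1, 0, 1, 0, 0, 1, 0]}}

```text
t: 9.03
tool_pos: [660.4, 220.7, 209.4]
orientation: [0.923, 0.386, -0.001, -0.0]
ft_force: [0.4, 0.3, 0.6]
opening: 1.004
gripper_force: 0.0
```

Call:
{"name": "step_arm", "arguments": {"targets": [1, -0.4, -1, 1, -0.02, 1, -0.4, -1, 0.2, -0.038, 1, -0.4, -1, 0, -0.038, 1, -0.4, -1, 0, -0.038, 1, -0.4, -1, 0, -0.038, 1, -0.4, -1, 0, 0, 1, -0.4, -1, 0, 0, 1, -0.4, -1, 0, 0]}}

```text
t: 9.7
tool_pos: [564.9, -18.8, 243.8]
orientation: [0.992, 0.126, 0.0, 0.0]
ft_force: [1.2, -1.0, -0.6]
opening: 1.003
gripper_force: 0.0
```

Run:
```python
from m import *
s=env.sense();print(s['tool_pos'],s['qpos'][5],s['orientation'])
d=shot('side','s6.png');shot('top','t6.png')
hsv=cv2.cvtColor(d['pixels'],cv2.COLOR_RGB2HSV).astype(int);H,S,V=[hsv[...,i] for i in range(3)]
wh=(V>150)&(S<60)
bl=(H>100)&(H<125)&(S>140)
print(hull_circ(bl,(215,400,150,350),d,88))
a=cv2.imread('pics/s6.png')[130:380,190:440];b=cv2.imread('pics/t6.png')[140:390,160:460]
cv2.imwrite('pics/c6.png',np.hstack([a,b]))
```

```text
[564.8533162  -18.81020821 243.81589392] 1.2029858778646119 [9.92066348e-01 1.25715156e-01 2.45530200e-04 2.92792018e-05]
[(670.6, 188.5, 43.2, (231, 265, 34, 32)), (475.1, -92.2, 43.6, (339, 186, 25, 24)), (461.3, -192.5, 41.9, (347, 162, 24, 21))]
```

View pics/c6.png

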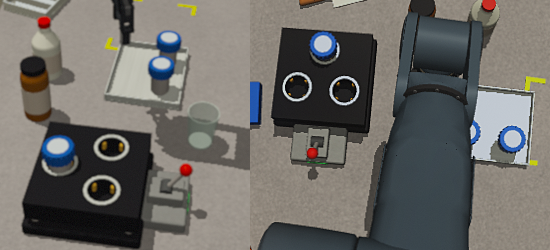

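Call:
{"name": "step_arm", "arguments": {"targets": [1, -0.9, -0.9, 0, 0, 1, -0.9, -0.9, 0, 0, 1, -0.9, -0.9, 0, 0, 1, -0.25, -0.27, 0, 0, 1, 0, 0, -0.9, 0, 1, 0, 0, -0.9, 0, 1, 0, 0, 0, 0]}}

```text
t: 10.38
tool_pos: [475.6, -105.9, 186.0]
orientation: [0.992, 0.126, -0.003, -0.001]
ft_force: [-1.0, 0.1, -1.3]
opening: 1.002
gripper_force: 0.0
```

Call:
{"name": "step_arm", "arguments": {"targets": [1, 0, 0, -1, 0, 1, 0, 0, -1, 0, 1, 0, 0, -1, 0, 1, 0, 0, -0.8, 0, 1, 0, 0, 0, 0]}}

```text
t: 10.8
tool_pos: [476.1, -105.8, 72.7]
orientation: [0.992, 0.126, -0.002, -0.001]
ft_force: [-1.2, 0.1, 0.3]
opening: 1.002
gripper_force: 0.0
```

Call:
{"name": "step_arm", "arguments": {"targets": [-1, 0, 0, 0, 0, -1, 0, 0, 0, 0, -1, 0, 0, 0, 0, -1, 0, 0, 0, 0, -1, 0, 0, 0, 0, -1, 0, 0, 0, 0]}}

```text
t: 11.3
tool_pos: [478.5, -106.9, 77.5]
orientation: [0.992, 0.126, 0.002, 0.001]
ft_force: [-0.5, 1.6, 7.9]
opening: 0.69
gripper_force: 42.6
```

Call:
{"name": "step_arm", "arguments": {"targets": [-1, 0, 0, 0.5, 0, -1, 0, 0, 1, 0, -1, 0, 0, 1, 0, -1, 0, 0, 1, 0, -1, 0, 0, 1, 0, -1, 0, 0, 0.5, 0, -1, 0, 0, 0, 0, -1, 0, 0, 0, 0]}}

```text
t: 11.97
tool_pos: [477.3, -106.8, 226.4]
orientation: [0.992, 0.126, 0.001, 0.001]
ft_force: [-0.4, 0.1, -2.3]
opening: 0.687
gripper_force: 44.2
```

Call:
{"name": "step_arm", "arguments": {"targets": [-1, 0.25, 1, 0, 0, -1, 0.25, 1, 0, 0, -1, 0.25, 1, 0, 0, -1, 0.25, 1, 0, 0, -1, 0.25, 1, 0, 0, -1, 0.25, 1, 0, 0, -1, 0.25, 1, 0, 0, -1, 0.25, 1, 0, 0]}}

```text
t: 12.63
tool_pos: [536.6, 134.8, 223.8]
orientation: [0.992, 0.126, -0.001, 0.0]
ft_force: [0.8, -0.4, -1.2]
opening: 0.687
gripper_force: 44.2
```

Call:
{"name": "step_arm", "arguments": {"targets": [-1, 0.25, 1, 0, 0, -1, 0.25, 1, 0, 0, -1, 0.25, 1, 0, 0, -1, 0.25, 1, 0, 0, -1, 0.2, 1, -0.5, 0, -1, 0, 0, -0.5, 0, -1, 0, 0, 0, 0, -1, 0, 0, 0, 0]}}

```text
t: 13.3
tool_pos: [572.2, 282.8, 193.4]
orientation: [0.992, 0.126, -0.002, 0.001]
ft_force: [0.4, -0.1, -1.1]
opening: 0.691
gripper_force: 44.4
```

```bash
python3 inhand.py; python3 -c "
from h import *;d=shot('side');print(proj(d,[[572.5,282.5,92]]),env.sense()['qpos'][5])"
```

```text
[572.18186649 282.84702159 193.43292032] [ 0.41347958 -0.06176655 -1.05645688]
-55 291.0 303.3 pred edges 278.4 303.6 V: 265 [79, 107, 110, 109, 108, 110, 110, 113, 110, 105, 113, 110, 101, 102, 128, 205, 242, 236, 242, 249, 254, 252, 263, 277, 283, 247, 171, 132, 137, 158, 171, 181, 192, 222, 255, 264, 256, 253, 241, 226, 190, 135, 107, 99, 102, 100, 94, 111, 107, 97, 86, 87, 85]
-48 291.0 300.8 pred edges 278.3 303.7 V: 264 [82, 51, 61, 67, 71, 107, 112, 111, 108, 119, 109, 105, 105, 113, 110, 127, 194, 236, 235, 239, 243, 226, 210, 224, 264, 283, 240, 149, 80, 75, 75, 77, 69, 65, 114, 225, 279, 268, 245, 240, 231, 191, 138, 101, 104, 108, 109, 110, 111, 106, 110, 109, 115]
-40 290.9 297.9 pred edges 278.2 303.7 V: 264 [351, 263, 146, 61, 51, 60, 72, 104, 115, 108, 117, 109, 107, 102, 112, 119, 149, 160, 148, 137, 141, 147, 154, 205, 264, 285, 238, 138, 79, 78, 83, 84, 77, 74, 121, 221, 265, 226, 166, 177, 200, 185, 142, 112, 112, 104, 105, 106, 100, 108, 113, 104, 115]
-32 290.9 294.9 pred edges 278.1 303.7 V: 264 [353, 386, 335, 217, 92, 56, 60, 91, 106, 105, 115, 104, 125, 150, 154, 156, 153, 145, 137, 141, 142, 151, 153, 168, 159, 118, 77, 73, 76, 86, 81, 77, 66, 74, 98, 140, 146, 125, 119, 124, 137, 145, 138, 131, 118, 111, 104, 109, 103, 106, 110, 105, 110]
[[291.15411106 319.38500287]] 1.7043338903946625
```

Call:
{"name": "step_arm", "arguments": {"targets": [-1, 0.1, 0.05, -0.3, 0, -1, 0, 0, -0.4, 0, -1, 0, 0, -0.3, 0, -1, 0, 0, -0.1, 0.03, -1, 0, 0, -0.05, 0.035, -1, 0, 0, -0.05, 0.035, -1, 0, 0, -0.05, 0.035]}}

```text
t: 13.98
tool_pos: [575.8, 284.4, 156.5]
orientation: [0.942, 0.334, -0.001, 0.0]
ft_force: [-0.7, -0.0, -1.9]
opening: 0.692
gripper_force: 44.3
```

Call:
{"name": "step_arm", "arguments": {"targets": [-1, 0, 0, -0.03, -0.035, -1, 0, 0, -0.05, -0.035, -1, 0, 0, -0.05, -0.035, -1, 0, 0, -0.05, -0.035]}}

```text
t: 14.32
tool_pos: [575.7, 284.3, 151.3]
orientation: [0.993, 0.115, -0.001, 0.0]
ft_force: [-2.5, -1.0, 1.3]
opening: 0.686
gripper_force: 44.5
```

```bash
python3 -c "
from h import *;shot('side','s7.png')
cv2.imwrite('pics/c7.png',cv2.resize(cv2.imread('pics/s7.png')[180:380,190:390],None,fx=2,fy=2))"
```

```text
(no output)
```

View pics/c7.png

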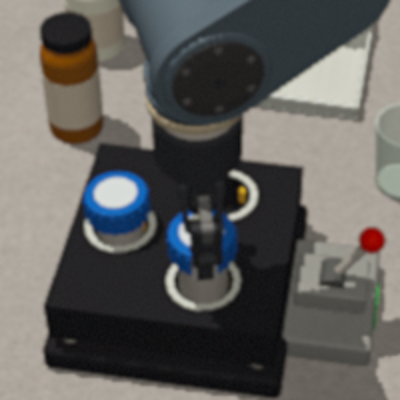

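Call:
{"name": "step_arm", "arguments": {"targets": [-1, 0, 0, -0.05, -0.035, -1, 0, 0, -0.05, -0.035, -1, 0, 0, -0.05, -0.035, -1, 0, 0, -0.05, -0.035, -1, 0, 0, 0, 0.035, -1, 0, 0, -0.05, 0.035, -1, 0, 0, -0.05, 0.035, -1, 0, 0, -0.05, 0.035]}}

```text
t: 15.03
tool_pos: [576.0, 284.4, 141.3]
orientation: [0.993, 0.122, -0.0, 0.0]
ft_force: [-1.9, 0.6, 0.9]
opening: 0.687
gripper_force: 45.6
```

Call:
{"name": "step_arm", "arguments": {"targets": [-1, 0, 0, -0.05, 0.035, -1, 0, 0, -0.05, 0.035, -1, 0, 0, -0.05, 0.035, -1, 0, 0, -0.05, 0.035, -1, 0, 0, 0, -0.035, -1, 0, 0, -0.05, -0.035, -1, 0, 0, -0.05, -0.035, -1, 0, 0, -0.04, -0.035]}}

```text
t: 15.7
tool_pos: [575.7, 285.1, 131.2]
orientation: [0.993, 0.117, -0.0, -0.0]
ft_force: [-1.4, 2.4, 1.4]
opening: 0.69
gripper_force: 45.6
```

Call:
{"name": "step_arm", "arguments": {"targets": [-1, 0, 0, -0.05, -0.035, -1, 0, 0, -0.05, -0.035, -1, 0, 0, -0.05, -0.035, -1, 0, 0, -0.02, 0.035, -1, 0, 0, -0.03, 0.035, -1, 0, 0, -0.03, 0.035]}}

```text
t: 16.2
tool_pos: [575.7, 284.9, 124.2]
orientation: [0.993, 0.122, -0.001, -0.0]
ft_force: [-5.6, 5.0, 3.8]
opening: 0.688
gripper_force: 46.2
```

Call:
{"name": "step_arm", "arguments": {"targets": [-1, 0, 0, -0.03, 0.035, -1, 0, 0, -0.03, 0.035]}}

```text
t: 16.37
tool_pos: [575.5, 285.2, 122.9]
orientation: [0.973, 0.23, -0.001, -0.001]
ft_force: [-8.6, 1.4, 8.4]
opening: 0.687
gripper_force: 46.7
```

Call:
{"name": "step_arm", "arguments": {"targets": [-1, -0.03, 0, -0.02, 0.035, -1, 0, 0, -0.02, 0.035]}}

```text
t: 16.53
tool_pos: [575.4, 284.9, 122.3]
orientation: [0.942, 0.335, 0.001, -0.0]
ft_force: [-5.6, 0.6, 9.6]
opening: 0.684
gripper_force: 46.8
```

Call:
{"name": "step_arm", "arguments": {"targets": [-1, 0, 0, -0.02, -0.035, -1, 0, 0, -0.01, -0.035]}}

```text
t: 16.7
tool_pos: [575.2, 285.4, 121.7]
orientation: [0.974, 0.226, 0.0, -0.001]
ft_force: [-4.6, 1.6, 11.7]
opening: 0.686
gripper_force: 46.9
```

Call:
{"name": "step_arm", "arguments": {"targets": [-1, 0, 0, 0.09, 0, 1, 0, 0, 0, 0, 1, 0, 0, 0, 0, 1, 0, 0, 0, 0, 1, 0, 0, 0.3, 0, 1, 0, 0, 0.5, 0, 1, 0, 0, 1, 0, 1, 0, 0, 1, 0]}}

```text
t: 17.37
tool_pos: [574.8, 284.5, 208.2]
orientation: [0.974, 0.227, -0.001, 0.0]
ft_force: [0.5, -0.2, 1.0]
opening: 0.998
gripper_force: 0.0
```

Call:
{"name": "step_arm", "arguments": {"targets": [1, 0, -1, 1, -0.03, 1, -0.1, -1, 0.4, -0.03, 1, -0.1, -1, 0, 0, 1, -0.1, -1, 0, 0, 1, -0.1, -1, 0, 0, 1, -0.1, -1, 0, 0, 1, -0.1, -1, 0, 0, 1, 0, -1, 0, 0]}}

```text
t: 18.03
tool_pos: [556.7, 43.9, 249.6]
orientation: [0.991, 0.134, 0.0, 0.0]
ft_force: [-0.7, 0.1, 0.3]
opening: 0.999
gripper_force: 0.0
```

Run:
```python
from m import *
s=env.sense();print(s['tool_pos'],s['qpos'][5],s['orientation'])
d=shot('side','s8.png');t=shot('top','t8.png')
for d,b in((d,(215,400,150,350)),(t,(180,450,160,320))):
    hsv=cv2.cvtColor(d['pixels'],cv2.COLOR_RGB2HSV).astype(int);H,S,V=[hsv[...,i] for i in range(3)]
    bl=(H>100)&(H<125)&(S>140)
    print(hull_circ(bl,b,d,88));print(hull_circ(bl,b,d,136))
a=cv2.imread('pics/s8.png')[130:380,190:440];b=cv2.imread('pics/t8.png')[140:390,160:460]
cv2.imwrite('pics/c8.png',np.hstack([a,b]))
```

```text
[556.68066472  43.88891628 249.64685567] 1.2969520209343175 [9.90954770e-01 1.34196106e-01 2.11060993e-04 5.85418062e-05]
[(576.0, 253.2, 42.4, (274, 292, 35, 35)), (671.1, 188.7, 43.2, (231, 265, 35, 32)), (461.3, -192.5, 41.9, (347, 162, 24, 21))]
[(570.9, 293.0, 40.1, (274, 292, 35, 35)), (660.8, 231.9, 40.8, (231, 265, 35, 32)), (462.5, -128.4, 39.6, (347, 162, 24, 21))]
[(460.2, -210.2, 31.4, (408, 266, 28, 26)), (580.8, 289.6, 34.8, (190, 209, 28, 29)), (673.7, 226.0, 34.8, (219, 171, 28, 29))]
[(453.9, -201.6, 30.3, (408, 266, 28, 26)), (570.3, 281.0, 33.6, (190, 209, 28, 29)), (660.0, 219.7, 33.6, (219, 171, 28, 29))]
```

View pics/c8.png

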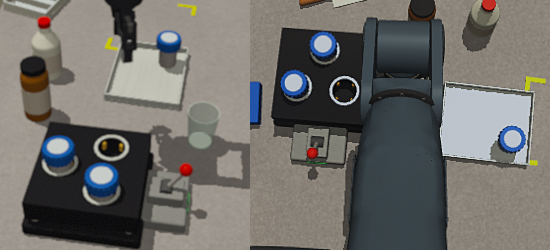

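Call:
{"name": "step_arm", "arguments": {"targets": [1, -0.35, -0.95, 0, 0, 1, -0.35, -0.95, 0, 0, 1, -0.35, -0.95, 0, 0, 1, -0.35, -0.95, 0, 0, 1, -0.35, -0.95, 0, 0, 1, -0.35, -0.95, 0, 0, 1, -0.35, -0.95, 0, 0, 1, -0.35, -0.95, 0, 0]}}

```text
t: 18.8
tool_pos: [472.8, -183.6, 249.5]
orientation: [0.991, 0.134, 0.0, 0.0]
ft_force: [0.9, 0.3, 0.4]
opening: 1.002
gripper_force: 0.0
```

Call:
{"name": "step_arm", "arguments": {"targets": [1, -0.38, -0.9, 0, 0, 1, 0, 0, -1, 0, 1, 0, 0, -1, 0, 1, 0, 0, -1, 0, 1, 0, 0, -1, 0, 1, 0, 0, -1, 0, 1, 0, 0, -0.8, 0, 1, 0, 0, 0, 0]}}

```text
t: 19.47
tool_pos: [460.2, -208.3, 71.5]
orientation: [0.991, 0.134, -0.002, -0.002]
ft_force: [-0.2, -0.2, -1.7]
opening: 0.997
gripper_force: 0.0
```

Call:
{"name": "step_arm", "arguments": {"targets": [-1, 0, 0, 0, 0, -1, 0, 0, 0, 0, -1, 0, 0, 0, 0, -1, 0, 0, 0, 0, -1, 0, 0, 0, 0, -1, 0, 0, 0, 0]}}

```text
t: 19.97
tool_pos: [462.8, -210.0, 76.9]
orientation: [0.991, 0.134, 0.001, 0.001]
ft_force: [-0.6, 2.0, 7.7]
opening: 0.69
gripper_force: 42.7
```

Call:
{"name": "step_arm", "arguments": {"targets": [-1, 0, 0, 0.5, 0, -1, 0, 0, 1, 0, -1, 0, 0, 1, 0, -1, 0, 0, 1, 0, -1, 0, 0, 1, 0, -1, 0, 0, 0.5, 0, -1, 0, 0, 0, 0, -1, 0, 0, 0, 0]}}

```text
t: 20.63
tool_pos: [462.0, -209.7, 225.9]
orientation: [0.991, 0.134, 0.001, 0.001]
ft_force: [0.4, -0.2, -1.9]
opening: 0.687
gripper_force: 43.8
```

Call:
{"name": "step_arm", "arguments": {"targets": [-1, 0.27, 1, 0, 0, -1, 0.27, 1, 0, 0, -1, 0.27, 1, 0, 0, -1, 0.27, 1, 0, 0, -1, 0.27, 1, 0, 0, -1, 0.27, 1, 0, 0, -1, 0.27, 1, 0, 0, -1, 0.27, 1, 0, 0]}}

```text
t: 21.3
tool_pos: [526.1, 31.9, 223.5]
orientation: [0.991, 0.134, -0.001, -0.0]
ft_force: [0.5, -0.9, -2.1]
opening: 0.69
gripper_force: 43.8
```

Call:
{"name": "step_arm", "arguments": {"targets": [-1, 0.27, 1, 0, 0, -1, 0.27, 1, 0, 0, -1, 0.27, 1, 0, 0, -1, 0.27, 1, 0, 0, -1, 0.26, 0.8, -0.5, 0, -1, 0, 0, -0.5, 0, -1, 0, 0, 0, 0, -1, 0, 0, 0, 0]}}

```text
t: 21.97
tool_pos: [565.9, 174.0, 193.4]
orientation: [0.991, 0.134, -0.002, 0.0]
ft_force: [0.2, 0.3, -1.4]
opening: 0.693
gripper_force: 44.0
```

```bash
python3 inhand.py; python3 -c "
from h import *;d=shot('side');print(proj(d,[[565.4,172.3,92]]),env.sense()['qpos'][5])"
```

```text
[565.86031829 174.04258809 193.36661332] [ 0.21591278  0.3129596  -1.35217384]
-55 300.6 260.9 pred edges 288.8 312.3 V: 274 [105, 97, 98, 96, 106, 98, 101, 100, 102, 99, 110, 102, 95, 100, 99, 122, 194, 237, 229, 225, 232, 239, 247, 249, 247, 255, 261, 265, 265, 266, 265, 264, 264, 254, 253, 245, 237, 226, 215, 190, 162, 163, 174, 188, 203, 207, 239, 273, 299, 308, 324, 347, 356]
-48 300.6 258.3 pred edges 288.8 312.4 V: 274 [97, 88, 91, 91, 87, 92, 89, 84, 88, 99, 89, 105, 112, 132, 145, 158, 204, 221, 217, 226, 237, 239, 246, 246, 254, 272, 258, 198, 131, 115, 127, 141, 153, 152, 177, 221, 243, 228, 216, 279, 400, 470, 476, 477, 472, 471, 470, 470, 469, 472, 471, 469, 470]
-40 300.6 255.4 pred edges 288.7 312.4 V: 274 [357, 365, 372, 390, 407, 422, 438, 457, 466, 467, 469, 473, 476, 482, 488, 478, 396, 246, 177, 178, 156, 142, 131, 157, 214, 258, 248, 177, 89, 72, 68, 83, 68, 74, 129, 214, 234, 198, 194, 274, 401, 464, 475, 471, 464, 462, 465, 469, 477, 481, 478, 478, 477]
-32 300.6 252.5 pred edges 288.7 312.5 V: 274 [479, 475, 474, 478, 482, 484, 481, 481, 483, 484, 481, 482, 475, 436, 376, 306, 209, 142, 131, 131, 147, 139, 140, 168, 233, 268, 247, 173, 91, 73, 81, 78, 72, 69, 114, 203, 236, 183, 126, 134, 234, 368, 445, 479, 487, 486, 474, 469, 471, 474, 473, 472, 474]
[[300.90391706 276.48750417]] 1.5222056887628155
```

Call:
{"name": "step_arm", "arguments": {"targets": [-1, 0.03, 0.02, -0.3, 0, -1, 0, 0, -0.4, 0, -1, 0, 0, -0.3, 0, -1, 0, 0, -0.1, 0.03, -1, 0, 0, -0.05, 0.035, -1, 0, 0, -0.05, 0.035, -1, 0, 0, -0.05, 0.035]}}

```text
t: 22.65
tool_pos: [567.4, 174.6, 156.4]
orientation: [0.94, 0.342, -0.001, -0.0]
ft_force: [-0.2, 0.7, -1.7]
opening: 0.693
gripper_force: 44.0
```

Call:
{"name": "step_arm", "arguments": {"targets": [-1, 0, 0, -0.03, -0.035, -1, 0, 0, -0.05, -0.035, -1, 0, 0, -0.05, -0.035, -1, 0, 0, -0.05, -0.035]}}

```text
t: 22.98
tool_pos: [567.5, 174.6, 151.1]
orientation: [0.992, 0.123, -0.0, 0.0]
ft_force: [0.4, -1.9, 0.3]
opening: 0.69
gripper_force: 44.1
```

Call:
{"name": "step_arm", "arguments": {"targets": [-1, 0, 0, -0.05, -0.035, -1, 0, 0, -0.05, -0.035, -1, 0, 0, -0.05, -0.035]}}

```text
t: 23.23
tool_pos: [567.6, 174.6, 146.9]
orientation: [0.999, -0.041, -0.0, 0.0]
ft_force: [-0.3, -6.0, 1.5]
opening: 0.686
gripper_force: 44.3
```

Call:
{"name": "step_arm", "arguments": {"targets": [-1, 0, -0.03, -0.03, 0.035, -1, 0, 0, -0.05, 0.035, -1, 0, 0, -0.05, 0.035, -1, 0, 0, -0.05, 0.035, -1, 0, 0, -0.05, 0.035, -1, 0, 0, -0.05, 0.035, -1, 0, 0, -0.05, 0.035]}}

```text
t: 23.82
tool_pos: [566.0, 174.9, 136.6]
orientation: [0.94, 0.341, -0.002, -0.002]
ft_force: [-8.5, 9.0, 4.3]
opening: 0.691
gripper_force: 45.6
```

Call:
{"name": "step_arm", "arguments": {"targets": [-1, 0, 0, -0.03, -0.035, -1, 0, 0, -0.05, -0.035, -1, 0, 0, -0.05, -0.035, -1, 0, 0, -0.05, -0.035, -1, 0, 0, -0.05, -0.035]}}

```text
t: 24.23
tool_pos: [567.2, 173.9, 130.0]
orientation: [0.998, 0.069, -0.001, 0.0]
ft_force: [-4.1, 7.7, 4.4]
opening: 0.689
gripper_force: 46.4
```

Call:
{"name": "step_arm", "arguments": {"targets": [-1, 0, 0, -0.05, -0.035, -1, 0, 0, -0.04, -0.035, -1, 0, 0, -0.03, 0.035, -1, 0, 0, -0.03, 0.035]}}

```text
t: 24.57
tool_pos: [567.0, 174.2, 125.2]
orientation: [0.997, 0.072, -0.001, -0.001]
ft_force: [-2.7, 5.3, -1.9]
opening: 0.686
gripper_force: 45.4
```

Nearly there. I'll undo part of the y shift and finish gently.

Call:
{"name": "step_arm", "arguments": {"targets": [-1, -0.02, 0.03, -0.03, 0.035, -1, 0, 0, -0.03, 0.035, -1, 0, 0, -0.03, 0.035]}}

```text
t: 24.82
tool_pos: [566.5, 174.9, 122.8]
orientation: [0.972, 0.236, -0.001, -0.0]
ft_force: [-4.3, 0.2, 3.4]
opening: 0.687
gripper_force: 46.2
```

Call:
{"name": "step_arm", "arguments": {"targets": [-1, 0, 0, -0.02, -0.035, -1, 0, 0, -0.02, -0.035]}}

```text
t: 24.98
tool_pos: [566.8, 174.6, 122.1]
orientation: [0.992, 0.125, -0.0, 0.0]
ft_force: [-5.6, -3.2, 8.0]
opening: 0.693
gripper_force: 46.7
```

Call:
{"name": "step_arm", "arguments": {"targets": [-1, 0, 0, -0.02, -0.035, -1, 0, 0, -0.02, -0.035]}}

```text
t: 25.15
tool_pos: [566.9, 174.3, 121.2]
orientation: [1.0, 0.014, -0.0, 0.0]
ft_force: [-4.6, -4.6, 12.1]
opening: 0.688
gripper_force: 47.4
```

Call:
{"name": "step_arm", "arguments": {"targets": [-1, 0, 0, 0.09, 0, 1, 0, 0, 0, 0, 1, 0, 0, 0, 0, 1, 0, 0, 0, 0, 1, 0, 0, 0.3, 0, 1, 0, 0, 0.5, 0, 1, 0, 0, 1, -0.02, 1, 0, 0, 1, -0.02]}}

```text
t: 25.82
tool_pos: [566.7, 174.8, 208.7]
orientation: [0.999, -0.048, -0.001, 0.0]
ft_force: [0.9, -0.5, 0.8]
opening: 1.001
gripper_force: 0.0
```

Call:
{"name": "step_arm", "arguments": {"targets": [1, 0, 0, 0.5, 0, 1, 0, 0, 0, 0]}}

```text
t: 25.98
tool_pos: [568.6, 175.3, 227.3]
orientation: [0.999, -0.046, 0.003, -0.001]
ft_force: [1.1, 0.3, 0.2]
opening: 1.0
gripper_force: 0.0
```

```bash
cat > tray.py <<'E'
from m import *
import sys
s=env.sense();print(s['tool_pos'],s['qpos'][5],s['orientation'])
t=shot('top',sys.argv[1]+'.png')
hsv=cv2.cvtColor(t['pixels'],cv2.COLOR_RGB2HSV).astype(int);H,S,V=[hsv[...,i] for i in range(3)]
# bright bluish-white tray floor (z=4)
m=(V>160)&(S<45)&(H>90)&(H<130)
m[:, :int(sys.argv[2])]=0;m[:200]=0;m[340:]=0
m=cv2.morphologyEx(m.astype(np.uint8),cv2.MORPH_OPEN,np.ones((3,3)))
cs,_=cv2.findContours(m,cv2.RETR_EXTERNAL,cv2.CHAIN_APPROX_NONE);c=max(cs,key=cv2.contourArea)
r=cv2.minAreaRect(ray(t,c.reshape(-1,2),4)[:,:2].astype(np.float32));print('floor',cv2.boundingRect(c),r)
yel=(H>24)&(H<34)&(S>150)&(V>120);yel[:200]=0;yel[340:]=0;yel[:,560:]=0
cs,_=cv2.findContours(yel.astype(np.uint8),cv2.RETR_EXTERNAL,cv2.CHAIN_APPROX_NONE)
P=np.vstack([c.reshape(-1,2) for c in cs if cv2.contourArea(c)>5]);print('bay',cv2.minAreaRect(ray(t,P,0)[:,:2].astype(np.float32)))
E
python3 tray.py t9 300
python3 - <<'E'
import cv2
cv2.imwrite('pics/c9.png',cv2.imread('pics/t9.png')[130:350,160:560])
E
python3 seat.py s9 | head -1
```

```text
[568.58926961 175.33951818 227.27910013] 1.8842300433384955 [ 9.98923727e-01 -4.62687159e-02  3.13456764e-03 -8.76202039e-04]
floor (350, 227, 91, 76) ((504.2937927246094, -162.58148193359375), (209.10975646972656, 167.7001953125), 84.22501373291016)
bay ((505.1595153808594, -377.8622131347656), (255.57998657226562, 216.38467407226562), 82.98068237304688)
[567.79466479 175.14547873 224.91020095] [ 0.12410885  0.91712871 -0.95988699] 1.8838611764961788
```

View pics/c9.png

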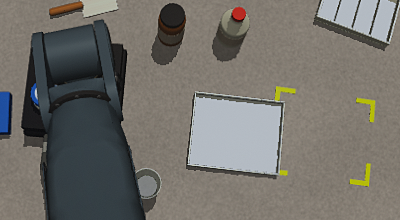

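Call:
{"name": "step_arm", "arguments": {"targets": [1, -0.16, -1, 0, 0, 1, -0.16, -1, 0, 0, 1, -0.16, -1, 0, 0, 1, -0.16, -1, 0, 0, 1, -0.16, -1, 0, 0, 1, -0.16, -1, 0, 0, 1, -0.16, -1, 0, 0, 1, -0.16, -1, 0, 0], "newtons": 25}}

```text
t: 26.75
tool_pos: [527.6, -66.3, 221.6]
orientation: [0.999, -0.046, -0.001, -0.0]
ft_force: [0.6, 0.2, -0.4]
opening: 0.999
gripper_force: 0.0
```

Call:
{"name": "step_arm", "arguments": {"targets": [1, -0.16, -0.97, 0, 0, 1, -0.16, -0.97, 0, 0, 1, -0.16, -0.97, 0, 0, 1, -0.16, -0.97, 0, 0, 1, -0.16, -0.97, 0, 0, 1, -0.16, -0.97, 0, 0, 1, -0.16, -0.97, 0, 0, 1, 0, 0, 0, 0]}}

```text
t: 27.42
tool_pos: [493.8, -272.6, 221.4]
orientation: [0.999, -0.048, -0.001, 0.0]
ft_force: [0.2, -0.3, -0.3]
opening: 0.996
gripper_force: 0.0
```

Call:
{"name": "step_arm", "arguments": {"targets": [1, 0, 0, -1, 0, 1, 0, 0, -1, 0, 1, 0, 0, -1, 0, 1, 0, 0, -1, 0, 1, 0, 0, -1, 0, 1, 0, 0, -0.5, 0, 1, 0, 0, 0, 0, 1, 0, 0, 0, 0]}}

```text
t: 28.08
tool_pos: [494.5, -268.1, 56.9]
orientation: [0.999, -0.046, -0.001, -0.001]
ft_force: [-0.1, -0.0, 0.2]
opening: 1.006
gripper_force: 0.0
```

Call:
{"name": "step_arm", "arguments": {"targets": [1, 0, 0, -0.45, 0, 1, 0, 0, -0.4, 0, 1, 0, 0, 0, 0, -1, 0, 0, 0, 0, -1, 0, 0, 0, 0, -1, 0, 0, 0, 0, -1, 0, 0, 0, 0, -1, 0, 0, 0, 0]}}

```text
t: 28.75
tool_pos: [495.3, -268.9, 32.8]
orientation: [0.999, -0.047, 0.0, 0.0]
ft_force: [-0.2, -0.3, 0.8]
opening: 0.3
gripper_force: 0.0
```

Call:
{"name": "step_arm", "arguments": {"targets": [-1, 0, 0, 0, 0, -1, 0, 0, 0, 0, -1, 0, 0, 0, 0, -1, 0, 0, 0, 0, -1, 0, 0, 0, 0, -1, 0, 0, 0, 0]}}

```text
t: 29.25
tool_pos: [495.3, -268.8, 32.7]
orientation: [0.999, -0.047, 0.0, 0.0]
ft_force: [-1.9, 0.8, 5.2]
opening: 0.032
gripper_force: 29.1
```

Call:
{"name": "step_arm", "arguments": {"targets": [-1, 0, -0.2, 0, 0, -1, 0, -0.4, 0, 0, -1, 0, -0.4, 0, 0, -1, 0, -0.4, 0, 0, -1, -0.02, -0.4, 0, -0.002, -1, 0, -0.4, 0, 0, -1, -0.02, -0.4, 0, -0.002, -1, 0, -0.4, 0, 0], "newtons": 30}}

```text
t: 29.92
tool_pos: [493.9, -358.2, 32.7]
orientation: [0.999, -0.053, -0.0, -0.001]
ft_force: [0.4, 9.1, 8.2]
opening: 0.036
gripper_force: 30.1
```

Call:
{"name": "step_arm", "arguments": {"targets": [-1, 0, -0.4, 0, -0.002, -1, 0, -0.4, 0, 0, -1, 0, -0.4, 0, 0, -1, 0, -0.4, 0, 0, -1, 0, -0.4, 0, 0, -1, 0, -0.4, 0, 0, -1, 0, -0.4, 0, 0, -1, 0, -0.4, 0, 0]}}

```text
t: 30.58
tool_pos: [494.1, -454.1, 32.7]
orientation: [0.998, -0.056, -0.0, -0.001]
ft_force: [0.1, 9.4, 10.0]
opening: 0.031
gripper_force: 30.1
```

Call:
{"name": "step_arm", "arguments": {"targets": [-1, 0, -0.4, 0, 0, -1, 0, -0.4, 0, 0, -1, 0, -0.2, 0, 0, -1, 0, 0, 0, 0, -1, 0, 0, 0, 0]}}

```text
t: 31.0
tool_pos: [494.0, -485.6, 32.7]
orientation: [0.998, -0.056, 0.0, 0.001]
ft_force: [-1.4, -3.3, 3.4]
opening: 0.035
gripper_force: 29.8
```

```bash
python3 tray.py t10 300; python3 -c "
from h import *
d=shot('side','s10.png')
a=cv2.imread('pics/s10.png')[60:260,230:430];b=cv2.imread('pics/t10.png')[180:380,380:580]
cv2.imwrite('pics/c10.png',cv2.resize(np.hstack([a,b]),None,fx=2,fy=2))"
```

```text
[ 494.0176673  -485.63337037   32.73642603] 0.8392848330811419 [ 9.98432591e-01 -5.59620731e-02  3.60771418e-04  6.90450535e-04]
floor (444, 229, 81, 51) ((532.7579956054688, -378.4851989746094), (207.3084716796875, 112.28097534179688), 80.74132537841797)
bay ((585.0582885742188, -387.5675048828125), (255.8470458984375, 55.412742614746094), 82.98068237304688)
```

View pics/c10.png

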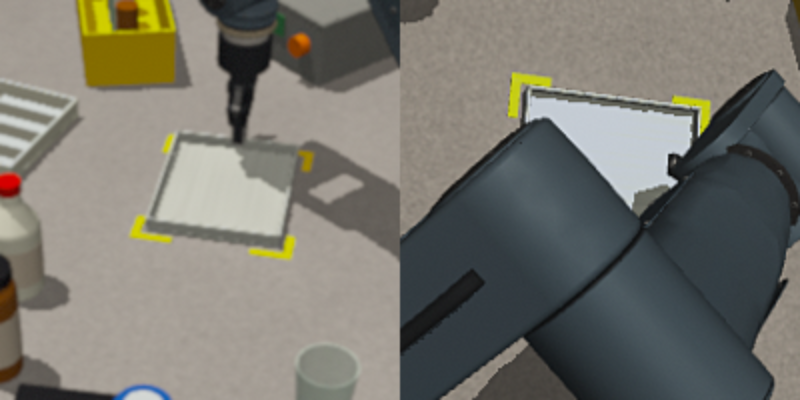

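Call:
{"name": "step_arm", "arguments": {"targets": [0, 0, 0, 0, 0, 0, 0, 0, 0, 0, 0, 0, 0, 0, 0, 0, 0, 0, 0, 0, 0, 0, 0, 0.5, 0, 0, 0, 0, 1, 0, 0, 0, 0, 1, 0, 0, 0, 0, 1, 0]}}

```text
t: 31.77
tool_pos: [493.9, -484.6, 139.7]
orientation: [0.998, -0.056, 0.0, -0.0]
ft_force: [-0.0, 0.5, -0.2]
opening: 0.5
gripper_force: 0.0
```

Call:
{"name": "step_arm", "arguments": {"targets": [-1, -0.4, 1, 1, 0, -1, -0.4, 1, 1, 0, -1, -0.4, 1, 0, 0, -1, -0.4, 1, 0, 0, -1, -0.4, 1, 0, 0, -1, -0.4, 1, 0, 0, -1, -0.4, 1, 0, 0, -1, -0.4, 1, 0, 0]}}

```text
t: 32.43
tool_pos: [398.5, -246.6, 195.1]
orientation: [0.998, -0.056, 0.0, 0.0]
ft_force: [1.4, -0.4, 0.1]
opening: 0.0
gripper_force: 0.0
```

Call:
{"name": "step_arm", "arguments": {"targets": [-1, 0, 1, 0, 0, -1, 0, 1, 0, 0, -1, 0, 1, 0, 0, -1, 0, 1, 0, 0, -1, 0, 0, 0, 0]}}

```text
t: 32.85
tool_pos: [398.6, -124.5, 194.9]
orientation: [0.999, -0.055, 0.0, -0.0]
ft_force: [0.3, -0.6, -0.3]
opening: -0.001
gripper_force: 0.0
```

```bash
python3 tray.py t11 330
cat > lev.py <<'E'
from m import *
O=[]
for n in('top','side'):
    d=shot(n,n+'_lev.png');hsv=cv2.cvtColor(d['pixels'],cv2.COLOR_RGB2HSV).astype(int);H,S,V=[hsv[...,i] for i in range(3)]
    red=((H<6)|(H>174))&(S>180)&(V>120);red[:200]=0
    cc=comps(red,10,900);print(n,[(np.round(c,1),s[4]) for c,s in cc])
    if cc: O.append((cam(d),ray(d,[cc[0][0]],0)[0]))
if len(O)==2:
    (a,p),(b,q)=O;u=(p-a)/np.linalg.norm(p-a);v=(q-b)/np.linalg.norm(q-b)
    st=np.linalg.lstsq(np.c_[u,-v],b-a,rcond=None)[0];print('tip',a+u*st[0],b+v*st[1])
E
python3 lev.py
```

```text
[ 398.60335344 -124.46349739  194.92376059] 1.2650326088397281 [ 9.98501714e-01 -5.47190722e-02  4.08492381e-05 -3.86050870e-04]
floor (442, 229, 83, 75) ((504.4088134765625, -378.49237060546875), (208.03854370117188, 167.43544006347656), 83.8773422241211)
bay ((505.16064453125, -377.85321044921875), (255.59808349609375, 216.38467407226562), 82.98068237304688)
top [(array([221.6, 292.2]), np.int32(78))]
side [(array([375.6, 299. ]), np.int32(101))]
tip [419.6094928  237.8060068  116.24922395] [417.70274216 238.14856033 116.09650568]
```

Call:
{"name": "step_arm", "arguments": {"targets": [-1, -0.1, 1, 0, 0, -1, -0.1, 1, 0, 0, -1, -0.1, 1, 0, 0, -1, -0.1, 1, 0, 0, -1, -0.1, 1, 0, 0, -1, -0.1, 1, 0, 0, -1, -0.1, 1, 0, 0, -1, 0, 1, 0, 0]}}

```text
t: 33.67
tool_pos: [378.3, 112.5, 194.5]
orientation: [0.998, -0.057, 0.0, -0.0]
ft_force: [0.0, -0.5, 0.3]
opening: -0.001
gripper_force: 0.0
```

Call:
{"name": "step_arm", "arguments": {"targets": [-1, 0, 1, 0, 0, -1, 0, 1, 0, 0, -1, 0, 1, 0, 0, -1, 0, 1, -0.4, 0, -1, 0, 0.1, -0.9, 0, -1, 0, 0, -0.9, 0, -1, 0, 0, -0.05, 0, -1, 0, 0, 0, 0]}}

```text
t: 34.33
tool_pos: [378.4, 234.2, 126.2]
orientation: [0.998, -0.056, -0.001, 0.001]
ft_force: [-0.1, 0.3, 0.9]
opening: -0.001
gripper_force: 0.0
```

Call:
{"name": "step_arm", "arguments": {"targets": [-1, 0.4, 0.05, 0, 0, -1, 0.4, 0, 0, 0, -1, 0.3, 0, 0, 0, -1, 0.3, 0, 0, 0, -1, 0.3, 0, 0, 0, -1, 0.3, -0.05, 0, 0, -1, 0.3, 0, 0, 0, -1, 0.3, -0.05, 0, 0]}}

```text
t: 35.0
tool_pos: [457.0, 233.3, 126.6]
orientation: [0.998, -0.056, -0.0, 0.0]
ft_force: [-1.5, 0.3, -0.7]
opening: -0.0
gripper_force: 0.7
```

Call:
{"name": "step_arm", "arguments": {"targets": [-1, 0.15, 0, 0, 0, -1, 0.15, 0, 0, 0, -1, 0, 0, 0, 0]}}

```text
t: 35.25
tool_pos: [462.6, 233.1, 126.1]
orientation: [0.998, -0.056, -0.004, 0.001]
ft_force: [-18.4, -0.3, 12.3]
opening: 0.002
gripper_force: 9.1
```

```bash
python3 lev.py; python3 -c "
import cv2,numpy as np
a=cv2.imread('pics/side_lev.png')[180:380,220:420];cv2.imwrite('pics/c12.png',cv2.resize(a,None,fx=2,fy=2))"
```

```text
top []
side [(array([339.5, 294.7]), np.int32(121))]
```

View pics/c12.png

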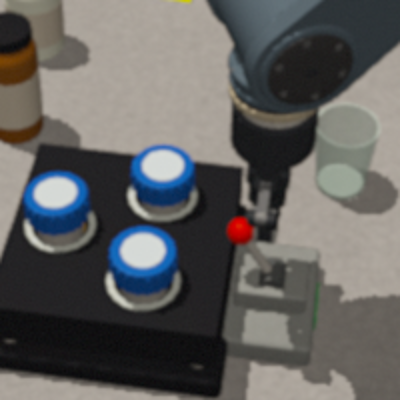

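Call:
{"name": "step_arm", "arguments": {"targets": [-1, -0.5, 0, 0, 0, -1, -1, 0, 0, 0, -1, -1, 0, 0.5, 0, -1, 0, -0.5, 1, 0, -1, 0, -1, 1, 0, -1, 0, -1, 0.5, 0, -1, 0, -1, 0, 0, -1, 0, -1, 0, 0]}}

```text
t: 36.02
tool_pos: [390.7, 97.8, 217.3]
orientation: [0.998, -0.056, 0.002, -0.0]
ft_force: [0.8, -0.3, -0.5]
opening: 0.003
gripper_force: 0.0
```

Call:
{"name": "step_arm", "arguments": {"targets": [-1, 0, -1, 0, 0, -1, 0, -1, 0, 0, -1, 0, -1, 0, 0, -1, 0, -1, 0, 0, -1, 0, -1, 0, 0, -1, 0, -1, 0, 0, -1, 0, 0, 0, 0, -1, 0, 0, 0, 0]}}

```text
t: 36.68
tool_pos: [390.3, -82.2, 216.1]
orientation: [0.998, -0.057, 0.0, 0.0]
ft_force: [-0.2, -0.3, 0.0]
opening: 0.0
gripper_force: 0.0
```

```bash
python3 lev.py; python3 tray.py t13 330;python3 - <<'E'
from m import *
for n,b in(('side',(215,345,250,350)),('top',(170,290,165,275))):
    d=shot(n);hsv=cv2.cvtColor(d['pixels'],cv2.COLOR_RGB2HSV);H,S,V=[hsv[...,i].astype(int) for i in range(3)]
    bl=((H>100)&(H<125)&(S>140)).astype(np.uint8)
    f=cv2.findContours(bl,cv2.RETR_CCOMP,cv2.CHAIN_APPROX_NONE)
    for c,h in zip(f[0],f[1][0]):
        if h[3]>=0 and cv2.contourArea(c)>20:
            P=ray(d,c.reshape(-1,2),136)[:,:2];e=cv2.minEnclosingCircle(P.astype(np.float32));print(n,np.round(e[0],1),round(e[1],1))
E
```

```text
top [(array([224.8, 262.2]), np.int32(74))]
side [(array([339.6, 294.2]), np.int32(112))]
tip [486.84622148 233.19943411 117.03569451] [485.70825159 233.36895791 116.88300454]
[390.2446826  -80.68631078 216.04722974] 1.3618994834584077 [ 9.98430217e-01 -5.60097588e-02 -5.71481197e-05 -6.92014109e-05]
floor (439, 229, 86, 74) ((504.81170654296875, -378.7995910644531), (208.2144775390625, 166.83815002441406), 82.99226379394531)
bay ((505.33203125, -377.88067626953125), (255.82826232910156, 216.38308715820312), 82.90205383300781)
side [572.4 284.2] 24.5
side [662.2 221.4] 24.3
side [564.9 174.8] 25.2
top [565.4 174.4] 22.4
top [573. 283.] 22.7
top [663.4 220.6] 23.0
```

```bash
python3 -c "
from rig import env
print(env.job_done())"
```

```text
the job is handed in; nothing more can be done
None
```

I handed the job in after about 37 s of the 210 s allowed; the hand-in returned no verdict. By my last camera check, all three pots are fully home in the sockets, the tray lies within about 1 mm of the centre of the yellow marks and square to them, and the red lever is fully over (about 1.0 rad).

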